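# Slide the clipboard out over the shelf edge

## Robot

A 6-joint arm with a two-finger parallel gripper is mounted at the origin on the work surface. World frame = base frame: x ahead of the robot, y to its left, z up, the work surface at z = 0. Lengths are in m, angles in rad, forces in N, time in s.
With the tool pointing down it reaches from about 0.35 to 0.975 m from the base axis. Payload 4.9 kg.
Tool frame: the origin (TCP) lies on the centre line of the jaws, within the pads' length; the fingertips stand ctrl.nose_length ahead of it and the grasp point (between the pads) lies 2 mm behind it (ctrl.nose_length is the distance from the TCP to the fingertips, in m); z points along the fingers, y is the direction in which the jaws open and shut (so a half turn about z gives the same grasp; the last joint's range is limited). The gripper opens to 85 mm and grips with 20 to 120 N. Pads are 22 mm wide; open, the fingers measure 114 mm over their backs; the gripper's body (76 mm by 85 mm) begins 54 mm behind the grasp point. The pads swing forward as they close: fully open they stand 13 mm farther back than shut.
Start: joints at [-1.389, 0.053, 1.613, -0, 1.476, -0.119], TCP at [0.185, -0.597, 0.248] pointing down, gripper open.
Joint ranges: [-3.01, 3.01], [-1.01, 2.22], [0.06, 2.58], [-1.02, 4.17], [0.09, 2.62], [-3.14, 3.14]. Speed limits (rad/s): [2.57, 2.57, 3.14, 3.14, 3.14, 3.14].

## Interface

Orientations are given as a rotation vector (axis times angle).
In Python, from station import sensors, get_image, order, ctrl gives the robot as it stands.
- The arm moves only by the tool move_arm, never from a script. Its argument "increments" is a list of rows, each a list of 5 numbers: the shift along the tool's x, y, z in cm, then the turn about the tool's z in degrees, then the finger opening in cm, from 0 to 8.54. In form: [[dx, dy, dz, twist, gripper], ...]. A call has 1 to 5 rows; each row is the pose to reach, as a shift and turn from the pose commanded when the call began, along the tool's axes at that moment; what a row does not reach only later rows make up. A row lasts 1/8 s, in which the tool goes at most 62.5 mm and 10.7 degrees, less where a joint would pass 70% of its speed; a pose out of reach is approached as far as the arm can. A call with a gripper value outside its range is refused whole. The fingers move at their own pace and stop on an object; "newtons" is the grip in N (left out, the last holds). Time passes only in rows, so rows that repeat a pose let the fingers close. It gives the time, the measured TCP pose, the force and the opening at its end, in the units of the state.
- sensors.get_obs(): the state, without advancing time (a new reading comes with each control period).
- get_image(name): name is "scene" or "top"; returns a dict with "image" (384x512x3 uint8, red, green, blue), "K" (3x3 intrinsics, pixels), "R" (3x3) and "t" (3): a world point X has camera coordinates R X + t. Camera axes: x right, y down, z forward; pixel columns grow to the right and rows downward; lengths in m; the calibration is good to about 2 mm. A picture is of the moment at which its call begins. There is no depth.
- order.finish_job(): hands the job in, once; it reports no verdict.
The state is a dict: "t": time; "q": joint angles; "dq": joint speeds; "effort": joint torques, N m; "tool_pos": TCP position; "tool_rot": TCP orientation; "contact_force": force on the tool from outside, world axes, zero at the start; "wrist_torque": the same for the moment, N m; "opening": finger opening in m.
Only numpy, scipy, OpenCV 4.12 (cv2) and the standard library are available. Lean on these libraries where they do the work, as an engineer would, in place of code of your own. Each camera call takes 0.05 s, during which the arm holds its last target.

## Task

The clipboard lies flat on the low bench-top shelf, where nobody can get their fingers under it. Without gripping or lifting it, gently push it along the shelf until its plain end sticks out about 4 cm over the far edge (the long edge away from the robot), square to that edge and still lying flat, so that the colleague on the other side can take it. Leave the small carton, the tape roll and the jar where they are.

Things in the scene. Friction and masses are not known exactly. Their poses are not given: they have to be found in the camera images.
- clipboard: Loose dark brown clipboard with white paper, rigid, 160 long (x) x 120 wide (y) x 5 mm thick, 0.18 to 0.35 kg, flat on the shelf. Origin: centre of its underside; +x points to its plain end (away from the robot, within 0.3 rad of the shelf's x). Steel clip near the -x end: 50 mm wide, centred, 5 to 27 mm in from that end's bare edge, top 18 mm above the underside. Plain end starts 10 to 60 mm short of the far edge.
- clipboard_front (a point): Middle of the clipboard's plain end, at its underside: 80 mm along +x from the clipboard's origin. Axes as the clipboard's.
- deck: Fixed low bench-top shelf of cream-painted steel with dark slots in its rims, 280 mm deep (x) by 460 mm wide (y), flat top without lips, 60 mm above the bench. Origin: centre of its underside, on the bench; x points away from the robot (turned at most 0.25 rad), z up. It stands at a different place and angle each time.
- deck_edge (a point): Middle of the shelf's far top edge: 140 mm along +x and 60 mm up from the shelf's origin. Axes as the shelf's; the edge runs along y, and what lies at positive x of this point overhangs.
- carton: Bystander: small closed cardboard carton 70 x 55 x 50 mm high, loose, standing on the shelf to one side of the clipboard. Origin: centre of its underside.
- tape_roll: Bystander: roll of brown packing tape lying flat, 84 mm across, 45 mm high, hole 68 mm, loose, on the shelf on the other side of the clipboard. Origin: centre of its underside.
- jar: Bystander: grey plastic jar with a white lid, 60 mm across, 85 mm high, loose, on the bench to the left (+y) of the shelf. Origin: centre of its underside.
There are look-alikes about, which are no part of the job. Of the things like the clipboard, leave any that is purple; of the rest the smaller one is meant.

How it is judged:
By the outcome, as a careful person would: the job done as asked, in the order asked, and still so for the second after the job is handed in, with the robot touching nothing.
It also fails if it takes over 54 s, if anything falls off the work surface, if the arm or the gripper's body presses on something with over 40 N, if the wrist force passes 120 N, or if a joint passes its speed limit or range.

## Working session

There is one attempt and no reset: what is moved stays moved. The work goes in short steps, Python scripts to look and compute and a tool call to move; the robot and the scene stay as the last step left them, time stands still between calls to the robot, and variables do not carry over. Pictures are saved under pics/ and viewed, and the job is handed in when it is done.

Besides the shell and the picture viewer there is one more tool, called after ">>>" as name(argument=value, ...) on one line, values as JSON. move_arm: Moves the arm, as the interface text tells. Its arguments: {"type":"object","properties":{"increments":{"type":"array"},"newtons":{"type":"number"}},"required":["increments"]}

```bash
mkdir -p pics; ls; cat > h.py <<'E'
from station import sensors,get_image,order,ctrl
import numpy as np,cv2
def snap(n,name):
    d=get_image(n); cv2.imwrite(f'pics/{name}.png',d['image'][:,:,::-1]); np.savez(f'pics/{name}.npz',**d); return d
def px2w(d,uv,z):
    K,R,t=d['K'],d['R'],d['t']
    uv=np.atleast_2d(np.array(uv,float))
    r=np.c_[uv,np.ones(len(uv))]@np.linalg.inv(K).T@R
    c=-R.T@t
    return c+r*((z-c[2])/r[:,2])[:,None]
def w2px(d,X):
    p=np.atleast_2d(X)@d['R'].T+d['t']; p=p@d['K'].T; return p[:,:2]/p[:,2:]
E
python3 - <<'E'
from h import *
snap('top','top0');snap('scene','scene0')
o=sensors.get_obs();print(o, ctrl.nose_length)
E
```

```text
pics
{'t': 0.1, 'q': array([-1.38901949e+00,  5.32776221e-02,  1.61417750e+00, -7.76499374e-06,
        1.47601360e+00, -1.19015828e-01]), 'dq': array([-0.00115476, -0.00015676, -0.00361773,  0.00067776, -0.00051352,
       -0.00028316]), 'effort': array([ 1.70651761e-03, -3.94899881e+01, -3.71364498e+01, -2.12949334e-05,
        3.84449173e-03, -8.19469932e-06]), 'tool_pos': array([ 0.1850632 , -0.59640267,  0.2471817 ]), 'tool_rot': array([-3.10427573e+00, -4.70425070e-01,  1.04533450e-04]), 'contact_force': array([-0.59567502,  0.93784614, -1.34632033]), 'wrist_torque': array([ 0.00900544, -0.0311462 , -0.02343212]), 'opening': 0.0853246700180664} 0.017
```

View pics/top0.png

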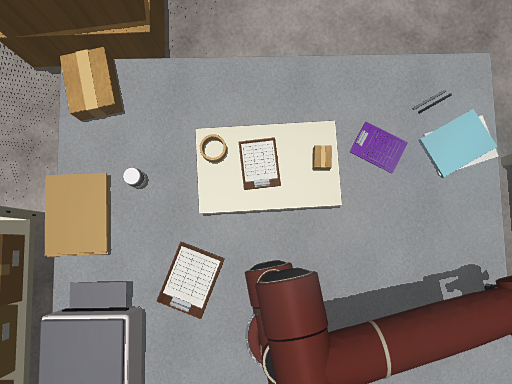

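View pics/scene0.png

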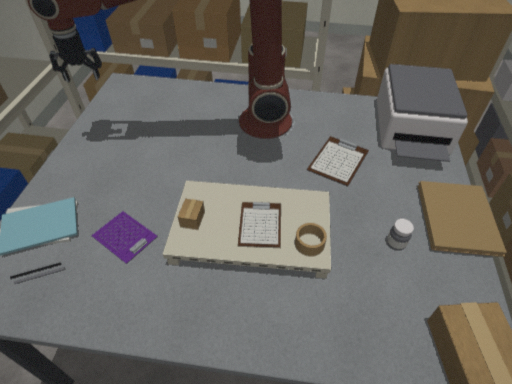

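Candidates in the top view are the brown clipboard on the shelf (260,163), a larger brown one on the bench (190,280), and a purple one (378,147). The brown one on the shelf fits, because it is not purple, is the smaller brown one, and lies on the shelf. I'll confirm it in an enlarged crop.

```bash
python3 - <<'E'
import cv2
a=cv2.imread('pics/top0.png')[112:222,185:350]
cv2.imwrite('pics/c1.png',cv2.resize(a,None,fx=4.8,fy=4.8,interpolation=cv2.INTER_CUBIC))
a=cv2.imread('pics/scene0.png')[175:280,160:340]
cv2.imwrite('pics/c2.png',cv2.resize(a,None,fx=4.4,fy=4.4,interpolation=cv2.INTER_CUBIC))
E
```

```text
(no output)
```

View pics/c1.png

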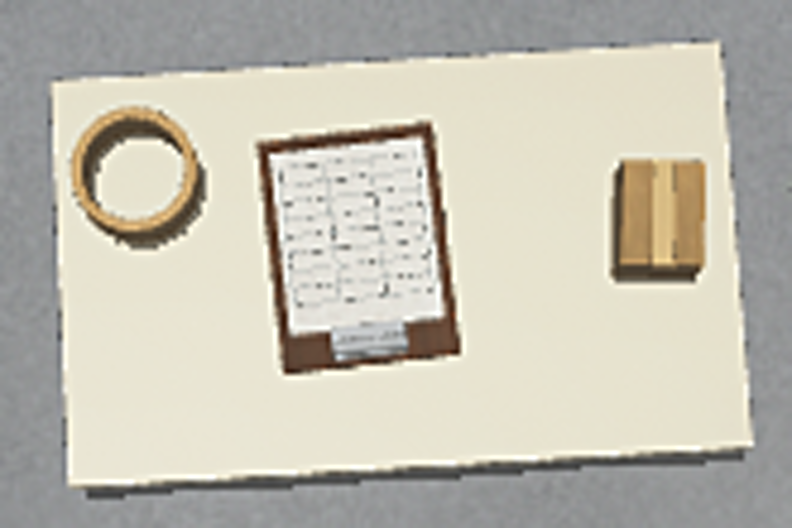

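View pics/c2.png

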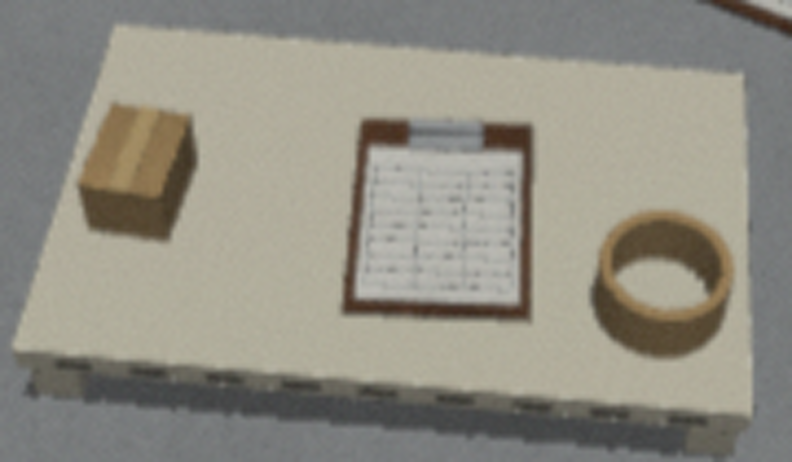

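The enlarged crop confirms the smaller brown clipboard on the shelf, with its clip toward the robot (clip at about (262,182)). In the top crop its corners are about (258,143), (431,122), (460,352), (285,373). The shelf corners are (52,82), (719,42), (752,445), (68,485).

```bash
cat > m.py <<'E'
from h import *
from scipy.optimize import least_squares
# fit a rectangle LxW at height z; corners order: far-left, far-right, near-right, near-left
def fit(obs,L,W,z,x0):
    C=np.array([[L/2,W/2],[L/2,-W/2],[-L/2,-W/2],[-L/2,W/2]])
    def pts(p):
        c,s=np.cos(p[2]),np.sin(p[2]); return np.c_[C@np.array([[c,s],[-s,c]])+p[:2],np.full(4,z)]
    def f(p):
        return np.concatenate([(w2px(d,pts(p))-uv).ravel() for d,uv in obs])
    r=least_squares(f,x0,loss='soft_l1'); return r.x,np.abs(r.fun).max(),pts(r.x)
def cr(a,f,ox,oy): return (np.array(a,float)+.5)/f-.5+np.array([ox,oy])
def report(dk,cb):
    c,s=np.cos(dk[2]),np.sin(dk[2]); v=cb[:2]-dk[:2]; l=np.array([c*v[0]+s*v[1],-s*v[0]+c*v[1]])
    a=cb[2]-dk[2]; front=l+80e-3*np.array([np.cos(a),np.sin(a)])
    print('cb in deck',l,'rel deg',np.degrees(a),'front overhang',front[0]-.14, 'front y',front[1])
E
python3 - <<'E'
from m import *
T=dict(np.load('pics/top0.npz'));S=dict(np.load('pics/scene0.npz'))
dt=cr([(52,82),(719,42),(752,445),(68,485)],4.8,185,112)
ct=cr([(258,143),(431,122),(460,352),(285,373)],4.8,185,112)
ds=cr([(750,415),(15,352),(110,25),(743,72)],4.4,160,175)
cs=cr([(529,318),(343,312),(360,120),(530,123)],4.4,160,175)
print(px2w(T,dt,.06));print(px2w(S,ds,.06));print(px2w(T,ct,.065));print(px2w(S,cs,.065))
for o in ([(T,dt)],[(S,ds)],[(T,dt),(S,ds)]):
    dk=fit(o,.28,.46,.06,[.6,0,0]); print(dk[:2])
for o in ([(T,ct)],[(S,cs)],[(T,ct),(S,cs)]):
    cb=fit(o,.16,.12,.065,[.6,0,0]); print(cb[:2])
report(dk[0],cb[0])
# carton, tape
print('carton top',px2w(T,cr([(622,158),(706,160),(700,266),(628,264)],4.8,185,112),.11))
print('tape top',px2w(T,cr([(135,172)],4.8,185,112),.105))
E
```

```text
[[ 0.67646561  0.26847762  0.06      ]
 [ 0.69732991 -0.18808127  0.06      ]
 [ 0.42046469 -0.20089909  0.06      ]
 [ 0.40018292  0.25755088  0.06      ]]
[[ 0.67960455  0.26973132  0.06      ]
 [ 0.70132266 -0.18440589  0.06      ]
 [ 0.42160308 -0.20300612  0.06      ]
 [ 0.398765    0.2581129   0.06      ]]
[[ 0.63057812  0.12776353  0.065     ]
 [ 0.64331181  0.01008226  0.065     ]
 [ 0.48548335 -0.00642572  0.065     ]
 [ 0.47300622  0.11119715  0.065     ]]
[[ 0.63305511  0.12916891  0.065     ]
 [ 0.64575389  0.01239588  0.065     ]
 [ 0.48813192 -0.00506475  0.065     ]
 [ 0.47330755  0.11207294  0.065     ]]
(array([0.54871146, 0.03430532, 0.04436029]), np.float64(0.5598179465236228))
(array([0.55029582, 0.03494716, 0.04953563]), np.float64(1.2377429967804972))
(array([0.54951721, 0.03457519, 0.04683048]), np.float64(1.3545953295027005))
(array([0.55811627, 0.06065584, 0.10535596]), np.float64(0.31390519673237804))
(array([0.55996115, 0.0621128 , 0.11064571]), np.float64(0.5133929702842011))
(array([0.55894252, 0.06141079, 0.10790474]), np.float64(0.6616707198456311))
cb in deck [0.01067124 0.02636495] rel deg 3.499297509533886 front overhang -0.049477914727964714 front y 0.031247858641998954
carton top [[ 0.60624886 -0.11273092  0.11      ]
 [ 0.60406947 -0.16770127  0.11      ]
 [ 0.53376537 -0.16148675  0.11      ]
 [ 0.53578938 -0.11463351  0.11      ]]
tape top [[0.6029052  0.20734432 0.105     ]]
```

The measurements agree. Fitted residuals are about 1 px, and the shelf and board sizes match. The board needs about 9 cm along the shelf's x and a turn of about -3.5°. I'll push against the clip's back face with fingers 2 cm apart, which spans about 49 mm. The first move is a transit at height.

>>> move_arm(increments=[[3, -3.6, 0, 0, 2], [6, -7.2, 0, 0, 2], [9, -10.8, 0, 0, 2], [12, -14.4, 0, 0, 2], [15, -18, 0, 0, 2]], newtons=30)

```text
t: 0.72
tool_pos: [0.2754, -0.3789, 0.2478]
tool_rot: [-3.105, -0.47, 0.0]
contact_force: [0.1, 0.3, 1.0]
opening: 0.0201
```

>>> move_arm(increments=[[3, -3.6, 0, 0, 2], [6, -7.2, 0, 0, 2], [9, -10.8, 0, 0, 2], [12, -14.4, 0, 0, 2], [15, -18, 0, 0, 2]])

```text
t: 1.35
tool_pos: [0.3652, -0.1626, 0.2479]
tool_rot: [-3.106, -0.47, -0.0]
contact_force: [0.7, -0.1, 0.2]
opening: 0.0201
```

>>> move_arm(increments=[[3, -3.6, 1, 3, 2], [6, -7.2, 2, 6, 2], [9, -10.8, 3, 9, 2], [12, -14.4, 4, 12, 2], [14.3, -18.2, 4.7, 14.5, 2]])

```text
t: 1.98
tool_pos: [0.4477, 0.0536, 0.2004]
tool_rot: [-3.141, -0.073, 0.001]
contact_force: [1.4, 0.4, 0.4]
opening: 0.0199
```

```bash
cat > g.py <<'E'
from m import *
from scipy.spatial.transform import Rotation as Ro
def to(x,y,z,yaw):
    o=sensors.get_obs(); R=Ro.from_rotvec(o['tool_rot']).as_matrix(); p=o['tool_pos']
    cy=np.arctan2(R[1,0],R[0,0])
    print('t',o['t'],'pos',p.round(4),'yaw',round(cy,4),'tilt',R[:,2].round(3),'F',o['contact_force'].round(2),'open',round(o['opening'],4))
    print('cm',((np.array([x,y,z])-p)@R*100).round(2),'twist',np.degrees(cy-yaw).round(2))
E
python3 - <<'E'
from g import *
to(.448,.052,.2,.0468)
d=snap('scene','s1')['image'][:,:,::-1]
cv2.imwrite('pics/s1c.png',cv2.resize(d[100:290,150:350],None,fx=3,fy=3,interpolation=cv2.INTER_CUBIC))
print(ctrl.nose_length)
E
```

```text
t 1.975 pos [0.4477 0.0536 0.2004] yaw 0.0466 tilt [-0.001 -0.    -1.   ] F [1.35 0.4  0.41] open 0.0199
cm [0.03 0.17 0.04] twist -0.01
0.017
```

View pics/s1c.png

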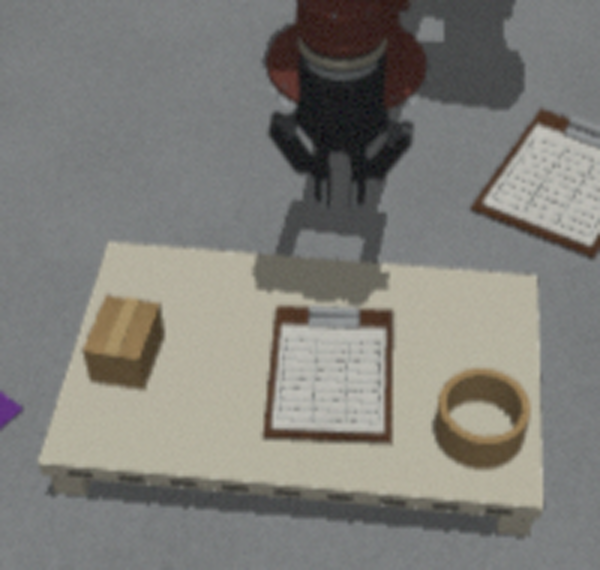

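The gripper stands above the shelf behind the clip, with fingertips at crop (321,203) and (361,205). I'll estimate the tip height and span from these.

```bash
python3 - <<'E'
from g import *
S=dict(np.load('pics/s1.npz'))
for z in (.17,.175,.18,.185,.19,.195): print(z,((w2px(S,[[.459,.0536+.0145,z],[.459,.0536-.0145,z],[.459,.0536+.0245,z],[.459,.0536-.0245,z]])+.5-[150,100])*3-.5).round(0).tolist())
E
```

```text
0.17 [[352.0, 222.0], [322.0, 219.0], [362.0, 223.0], [312.0, 218.0]]
0.175 [[352.0, 218.0], [322.0, 215.0], [363.0, 219.0], [312.0, 214.0]]
0.18 [[352.0, 215.0], [322.0, 211.0], [363.0, 216.0], [312.0, 210.0]]
0.185 [[352.0, 211.0], [322.0, 208.0], [363.0, 212.0], [312.0, 207.0]]
0.19 [[353.0, 207.0], [322.0, 204.0], [363.0, 208.0], [312.0, 203.0]]
0.195 [[353.0, 204.0], [322.0, 200.0], [363.0, 205.0], [312.0, 199.0]]
```

The tips are about 11 to 15 mm below the TCP. Lowering the TCP to z≈0.084 puts the tips near 0.070, between the board top (0.065) and the clip top (0.078).

>>> move_arm(increments=[[0, 0.2, 3.5, 0, 2], [0, 0.2, 7, 0, 2], [0, 0.2, 9.5, 0, 2], [0, 0.2, 11, 0, 2], [0, 0.2, 11.6, 0, 2]])

```text
t: 2.65
tool_pos: [0.4473, 0.05, 0.0845]
tool_rot: [-3.141, -0.075, 0.002]
contact_force: [0.1, -1.1, 0.2]
opening: 0.0199
```

```bash
python3 - <<'E'
from g import *
to(.448,.052,.084,.0468)
for n in('scene','top'):
    d=snap(n,n+'2')['image'][:,:,::-1]
    b=(160,275,190,330) if n=='scene' else (112,222,185,350)
    cv2.imwrite(f'pics/{n}2c.png',cv2.resize(d[b[0]:b[1],b[2]:b[3]],None,fx=4.8,fy=4.8,interpolation=cv2.INTER_CUBIC))
E
```

```text
t 2.65 pos [0.4473 0.05   0.0845] yaw 0.0476 tilt [-0.001  0.    -1.   ] F [ 0.12 -1.05  0.18] open 0.0199
cm [ 0.07 -0.2   0.05] twist 0.05
```

View pics/scene2c.png

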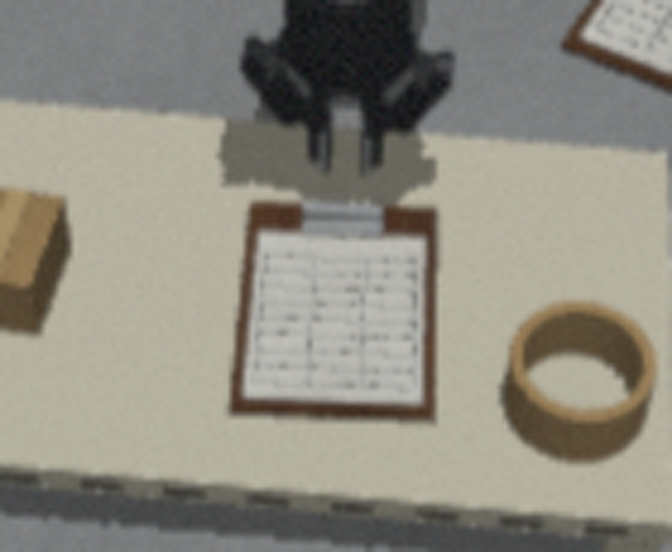

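View pics/top2c.png

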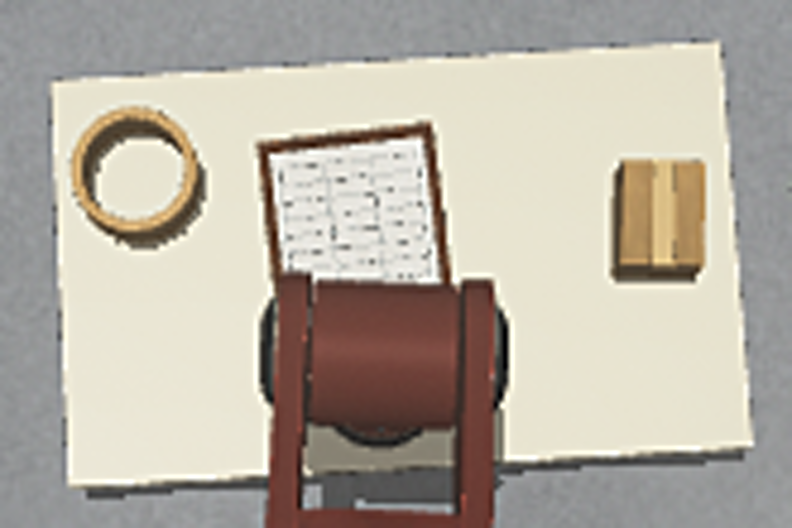

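The fingers stand centred behind the clip: fingers at (320,165) and (371,168), clip from (303) to (383) at row 205. Now a slow approach.

>>> move_arm(increments=[[0.5, -0.1, 0, 0, 2], [1, -0.1, 0, 0, 2], [1.5, -0.1, 0, 0, 2], [1.9, -0.1, 0, 0, 2], [2.3, -0.1, 0, 0, 2]])

```text
t: 3.38
tool_pos: [0.471, 0.0521, 0.0853]
tool_rot: [-3.141, -0.075, 0.0]
contact_force: [0.2, 0.2, -0.2]
opening: 0.0197
```

>>> move_arm(increments=[[0.3, 0, 0, 0, 2], [0.6, 0, 0, 0, 2], [0.9, 0, 0, 0, 2], [1.2, 0, 0, 0, 2], [1.5, 0, 0, 0, 2]])

```text
t: 4.0
tool_pos: [0.4858, 0.0528, 0.0852]
tool_rot: [-3.141, -0.075, 0.0]
contact_force: [-2.9, 0.1, 1.0]
opening: 0.0198
```

>>> move_arm(increments=[[0.3, 0, 0, 0, 2], [0.6, 0, 0, 0, 2], [0.9, 0, 0, 0, 2], [1.2, 0, 0, 0, 2], [1.5, 0, 0, 0, 2]])

```text
t: 4.62
tool_pos: [0.5009, 0.0535, 0.0852]
tool_rot: [3.141, 0.075, -0.0]
contact_force: [-2.5, -0.0, 0.3]
opening: 0.0197
```

```bash
python3 - <<'E'
from g import *
to(.448,.052,.084,.0468)
for n in('scene','top'):
    d=snap(n,n+'3')['image'][:,:,::-1]
    b=(160,275,190,330) if n=='scene' else (112,222,185,350)
    cv2.imwrite(f'pics/{n}3c.png',cv2.resize(d[b[0]:b[1],b[2]:b[3]],None,fx=4.8,fy=4.8,interpolation=cv2.INTER_CUBIC))
E
```

```text
t 4.625 pos [0.5009 0.0535 0.0852] yaw 0.0477 tilt [-0. -0. -1.] F [-2.49 -0.    0.32] open 0.0197
cm [-5.29 -0.1   0.12] twist 0.05
```

View pics/scene3c.png

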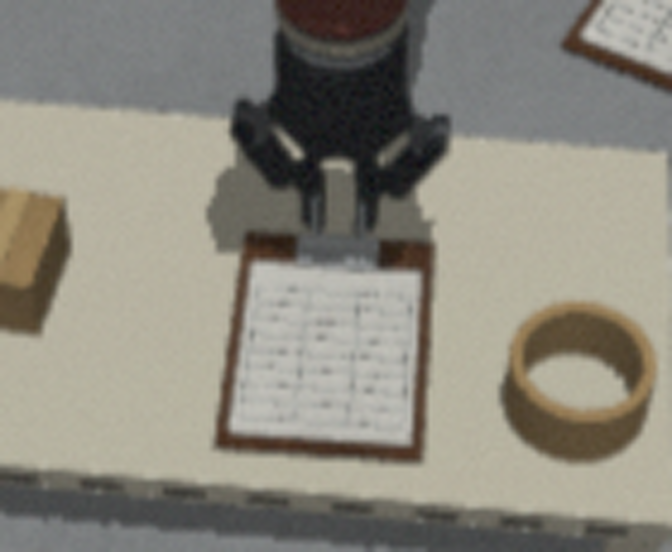

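View pics/top3c.png

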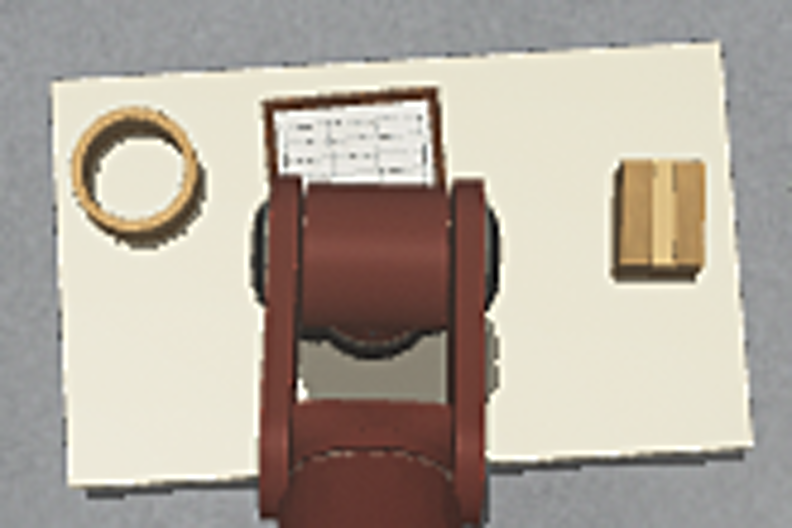

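The board has moved straight and squared up. In the scene crop its corners are now about (423,460), (215,447), (248,233), (433,240), and in the top crop the plain end is (263,101) to (438,87).

```bash
python3 - <<'E'
from g import *
T=dict(np.load('pics/top3.npz'));S=dict(np.load('pics/scene3.npz'))
dk=np.array([.54952,.03458,.0468])
cs=cr([(423,460),(215,447),(248,233),(433,240)],4.8,190,160)
cb=fit([(S,cs)],.16,.12,.065,[.6,0,0]); print(cb[:2]); report(dk,cb[0]); report(np.array([.5503,.03495,.0495]),cb[0])
p=px2w(T,cr([(263,101),(438,87)],4.8,185,112),.065);print(p, np.arctan2(-(p[1]-p[0])[0],(p[0]-p[1])[1])*-1)
c,s=np.cos(dk[2]),np.sin(dk[2]); print((p[:,:2]-dk[:2])@[c,s]-.14)
E
```

```text
(array([0.58606261, 0.0617983 , 0.07275384]), np.float64(0.7674417159239795))
cb in deck [0.03777595 0.02547892] rel deg 1.4870457680481945 front overhang -0.022250995192906006 front y 0.027554998374485995
cb in deck [0.03704725 0.02504588] rel deg 1.3323471633628723 front overhang -0.022974378101684095 front y 0.026906023448147215
[[0.65966018 0.1240741  0.065     ]
 [0.66754435 0.00486554 0.065     ]] 0.06604140802423736
[-0.02579362 -0.02349501]
```

About 62 mm remain. I'll push 5.5 cm, then measure again.

>>> move_arm(increments=[[0.4, 0, 0, 0, 2], [0.8, 0, 0, 0, 2], [1.2, 0, 0, 0, 2], [1.6, 0, 0, 0, 2], [2, 0, 0, 0, 2]])

```text
t: 5.35
tool_pos: [0.5209, 0.0545, 0.0853]
tool_rot: [3.141, 0.075, -0.0]
contact_force: [-2.5, -0.5, 0.6]
opening: 0.0201
```

>>> move_arm(increments=[[0.4, 0, 0, 0, 2], [0.8, 0, 0, 0, 2], [1.2, 0, 0, 0, 2], [1.6, 0, 0, 0, 2], [2, 0, 0, 0, 2]])

```text
t: 5.98
tool_pos: [0.5409, 0.0555, 0.0853]
tool_rot: [-3.141, -0.075, 0.0]
contact_force: [-2.0, -0.5, 0.2]
opening: 0.0202
```

>>> move_arm(increments=[[0.3, 0, 0, 0, 2], [0.6, 0, 0, 0, 2], [0.9, 0, 0, 0, 2], [1.2, 0, 0, 0, 2], [1.5, 0, 0, 0, 2]])

```text
t: 6.6
tool_pos: [0.5558, 0.0562, 0.0853]
tool_rot: [-3.141, -0.075, 0.0]
contact_force: [-3.6, 0.2, 2.0]
opening: 0.0198
```

```bash
python3 - <<'E'
from g import *
to(.448,.052,.084,.0468)
for n in('scene','top'):
    d=snap(n,n+'4')['image'][:,:,::-1]
    b=(170,290,190,330) if n=='scene' else (92,202,185,350)
    cv2.imwrite(f'pics/{n}4c.png',cv2.resize(d[b[0]:b[1],b[2]:b[3]],None,fx=4.8,fy=4.8,interpolation=cv2.INTER_CUBIC))
E
```

```text
t 6.6 pos [0.5558 0.0562 0.0853] yaw 0.0477 tilt [-0.  0. -1.] F [-3.63  0.18  1.96] open 0.0198
cm [-10.79  -0.1    0.13] twist 0.05
```

View pics/scene4c.png

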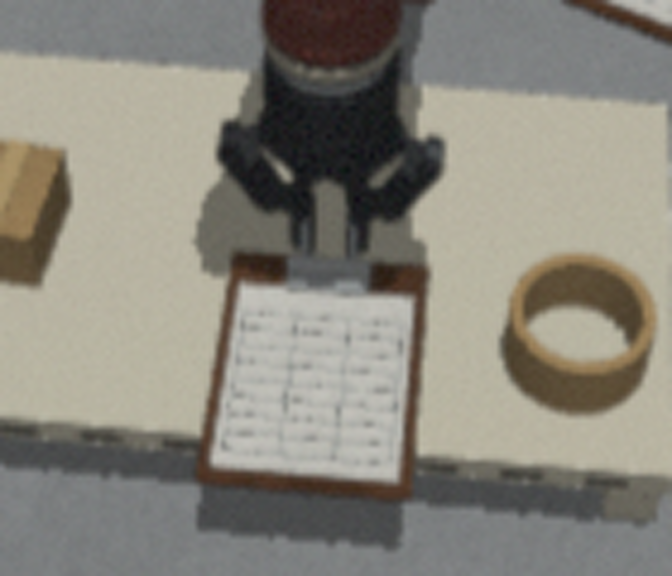

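View pics/top4c.png

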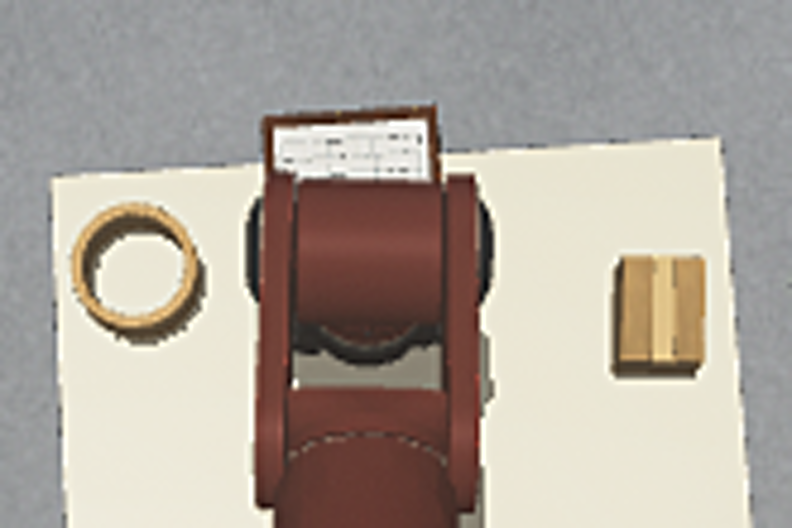

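The plain end now overhangs and the board lies flat. The scene crop corners are (408,497), (199,480), (233,255), (428,268). In the top crop the plain end is (263,118) to (436,105).

```bash
python3 - <<'E'
from g import *
T=dict(np.load('pics/top4.npz'));S=dict(np.load('pics/scene4.npz'))
dk=np.array([.54952,.03458,.0468])
cs=cr([(408,496),(199,480),(233,255),(428,268)],4.8,190,170)
cb=fit([(S,cs)],.16,.12,.065,[.6,0,0]); print(cb[:2]); report(dk,cb[0]); report(np.array([.5503,.03495,.0495]),cb[0])
p=px2w(T,cr([(263,118),(436,105)],4.8,185,92),.065);print(p)
for k in (dk,[.5487,.0343,.04436]):
  c,s=np.cos(k[2]),np.sin(k[2]); print((p[:,:2]-k[:2])@[c,s]-.14)
E
```

```text
(array([0.64101833, 0.0626972 , 0.05477235]), np.float64(0.9562315789838749))
cb in deck [0.09271356 0.02380586] rel deg 0.4567817739685631 front overhang 0.03271101383501496 front y 0.024443640288781893
cb in deck [0.09198014 0.02322449] rel deg 0.3020831692832408 front overhang 0.031979029933211056 front y 0.023646279459263866
[[0.71480933 0.12351707 0.065     ]
 [0.72205581 0.00519232 0.065     ]]
[0.02926909 0.03097205]
[0.02990229 0.03189447]
```

The overhang is about 31 to 32 mm and the yaw is within about 0.5°. I'll push 8 mm more, then back off, lift clear and re-measure with both views unobstructed.

>>> move_arm(increments=[[0.2, 0, 0, 0, 2], [0.4, 0, 0, 0, 2], [0.6, 0, 0, 0, 2], [0.8, 0, 0, 0, 2], [0.8, 0, 0, 0, 2]])

```text
t: 7.32
tool_pos: [0.564, 0.0565, 0.0853]
tool_rot: [-3.141, -0.075, -0.001]
contact_force: [-1.7, -0.3, 0.3]
opening: 0.0199
```

>>> move_arm(increments=[[-0.5, 0, 0, 0, 2], [-2, 0, 0, 0, 2], [-4, 0, -1, 0, 2], [-7, 0, -5, 0, 2], [-9, 0, -10, 0, 2]])

```text
t: 7.95
tool_pos: [0.4708, 0.0523, 0.1845]
tool_rot: [-3.14, -0.075, 0.005]
contact_force: [1.4, 0.2, 0.3]
opening: 0.0201
```

>>> move_arm(increments=[[0, 4, -3, 0, 2], [-2, 9, -3, 0, 2], [-3, 14, -3, 0, 2], [-4, 20, -3, 0, 2], [-5, 25, -3, 0, 2]])

```text
t: 8.57
tool_pos: [0.4345, -0.2014, 0.2153]
tool_rot: [3.14, 0.074, 0.001]
contact_force: [0.3, -0.0, 1.1]
opening: 0.0201
```

```bash
python3 - <<'E'
from g import *
to(.448,.052,.084,.0468)
for n in('scene','top'):
    d=snap(n,n+'5')['image'][:,:,::-1]
    b=(170,290,190,340) if n=='scene' else (92,222,185,350)
    cv2.imwrite(f'pics/{n}5c.png',cv2.resize(d[b[0]:b[1],b[2]:b[3]],None,fx=4.5,fy=4.5,interpolation=cv2.INTER_CUBIC))
E
```

```text
t 8.575 pos [ 0.4345 -0.2014  0.2153] yaw 0.0471 tilt [ 0.001 -0.001 -1.   ] F [ 0.28 -0.    1.14] open 0.0201
cm [  2.53 -25.26  13.12] twist 0.02
```

View pics/scene5c.png

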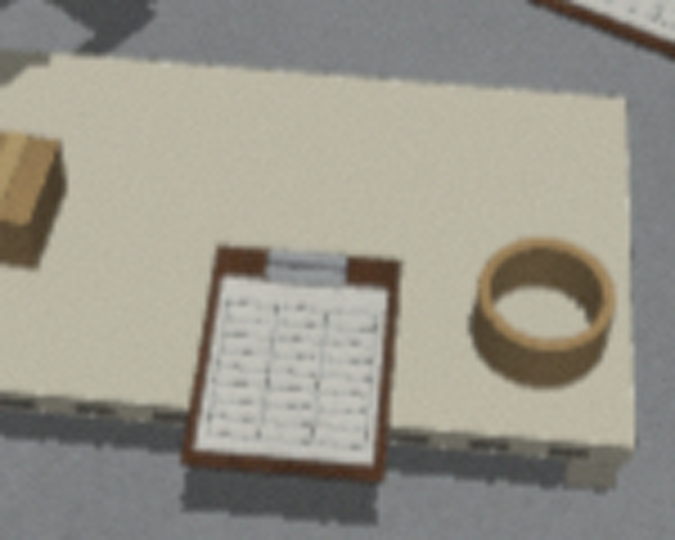

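View pics/top5c.png

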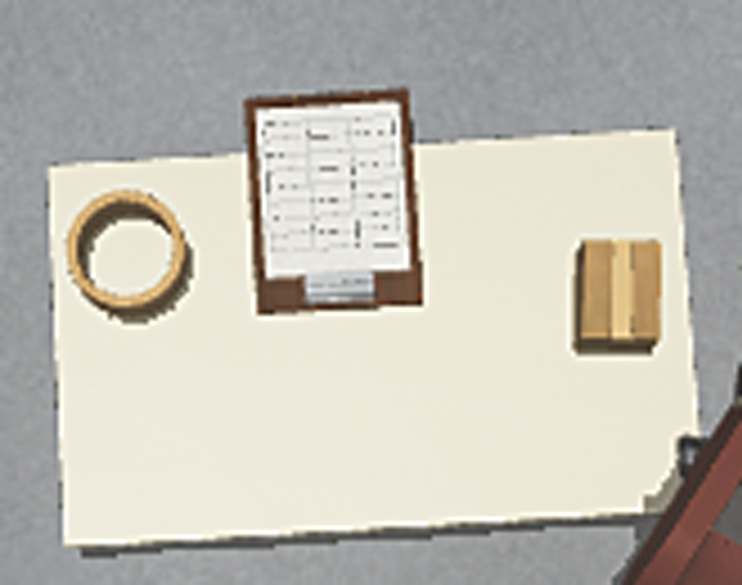

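The board is fully visible, flat, and overhangs the far edge. The top crop corners are (245,99), (410,89), (423,304), (258,314), with the shelf's far edge from (48,168) to (676,130). The scene crop corners are (383,481), (182,464), (218,246), (400,260).

```bash
python3 - <<'E'
from g import *
T=dict(np.load('pics/top5.npz'));S=dict(np.load('pics/scene5.npz'))
ct=cr([(245,99),(410,89),(423,304),(258,314)],4.5,185,92)
cs=cr([(383,481),(182,464),(218,246),(400,260)],4.5,190,170)
D={'T':[.54871,.03431,.04436],'S':[.5503,.03495,.0495],'both':[.54952,.03458,.0468]}
for n,o in (('T',[(T,ct)]),('S',[(S,cs)]),('both',[(T,ct),(S,cs)])):
    cb=fit(o,.16,.12,.065,[.6,0,0]); print(n,cb[:2]); report(np.array(D[n]),cb[0])
E
```

```text
T (array([0.64668762, 0.06080906, 0.04499433]), np.float64(0.1625530004106963))
cb in deck [0.09905635 0.02212813] rel deg 0.036344356807722966 front overhang 0.03905633503916073 front y 0.022178873677604963
S (array([0.64962716, 0.06318014, 0.05125344]), np.float64(0.4516665693113282))
cb in deck [0.10060232 0.02328087] rel deg 0.10046446823129236 front overhang 0.04060219966955453 front y 0.023421149674968843
both (array([0.64816477, 0.06209892, 0.04865533]), np.float64(0.8150943815822131))
cb in deck [0.09982417 0.0228739 ] rel deg 0.10630251543621048 front overhang 0.03982403498901066 front y 0.023022322422140248
```

The overhang measures 39 to 41 mm and the yaw error about 0.1°. The bystanders are at the same places and the arm is clear, so I'm handing in.

```bash
python3 - <<'E'
from h import *
print(order.finish_job(), sensors.get_obs()['t'])
E
```

```text
the job is handed in; nothing more can be done
the job is handed in; nothing more can be done
```

I pushed the smaller brown clipboard about 9 cm along the shelf by the back of its clip, with the fingers partly open. The highest contact force reported at the end of any move was about 4 N. I then backed off, lifted clear and handed the job in at about 9 s.

- **Clipboard:** the last measurement gave an overhang of 39.1 mm from the top view, 40.6 mm from the scene view and 39.8 mm combined. It is square to the edge within about 0.1° and lying flat.
- **Tape roll and carton:** they look unmoved in the last pictures, though I did not re-measure their positions.
- **Jar:** it was outside the last crops, so I did not check it again. The arm never went near it.
- **Disagreement:** the two camera views differed by about 2 to 3 mm in absolute position, close to the stated calibration error. No check failed.

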